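# Clamp a connector housing with the under-shelf cam knob

## Task

Set the grey connector housing upright on the shelf of the little clamping stand, between the two side guides and between the cam and the fence, and let go of it. Then turn the four-armed knob under the shelf clockwise (seen from above) until its cam presses the housing firmly against the fence: tighten by feel and stop when it bites, without over-tightening, and leave it clamped. Do not disturb the other things on the bench.

Things in the scene. Friction and masses are not known exactly. Their poses are not given: they have to be found in the camera images.
- stand: Fixed clamping stand: grey shelf 150 mm deep (x), 210 wide (y), 10 thick, its top 120 mm above the bench, on two steel cheeks well back from the front edge. Origin: on the bench below the knob's vertical axis; x points from the front edge (nearest the robot) to the fence, y left, z up. The shelf spans x -16 to 134 mm. Over its front 40 mm only the cam stands up, so a gripper may overhang there.
- seat (a point): Point on the shelf's top, 39.5 mm behind the knob's axis, between cam and fence; axes as the stand's. A housing set down with its origin here clears the slack cam and the pad. Two side guides, 12 mm high, leave 77 mm between them (38.5 mm to each side of this point) from 9.5 mm before it to 35.5 mm behind it.
- fence (a point): Middle of the fence's front face at shelf height, 84 mm behind the knob's axis; axes as the stand's. Fence 100 mm wide, 24 mm high; it carries a stiff rubber-faced pad 66 mm wide, 21 mm high (gives about 1 mm at 40 N), set by screws: its face stands 10 to 17 mm before this point, today's setting is not measured. The housing ends pressed flat against this pad, 2 to 10 mm beyond the seat.
- knob: Black four-armed hand knob under the shelf; on its shaft, above the shelf, the cam. Origin: on the axis at bench height. Hub 48 mm across; arms 14 mm wide, round-ended, out to 70 mm from the axis, 80 to 100 mm above the bench, at 45, 135, 225, 315 deg in the knob's own frame; those in front stick out up to 54 mm past the shelf's edge, to be pushed or pinched from above. Stays where left.
- spoke_end (a point): A point on one of the knob's arms, 58 mm from the axis, 90 mm above the bench, at 225 deg in the knob's frame; turns with it. Pushed squarely here an arm turns freely at up to 5 N, clamps well at a steady 8 to 10 N, and over-tightens the housing above about 12 N (it bites within a few mm of travel). Only arms before the front edge can be reached, so two or three strokes, on successive arms, may be needed.
- cam (a point): Centre of the steel cam, a disc of 20 mm radius, 2 to 16 mm above the shelf, 10 mm off the knob's axis on the knob's own -x side; turns with the knob. Slack when knob and stand axes agree (starts 0 to 0.5 rad from there). Turned clockwise from above by t it reaches 20 - 10 cos t mm past the axis towards the fence; it bites at a t of about 1.2 to 2.1 rad. End stop at 3.0 rad.
- housing: Loose connector housing, 0.35 kg nominal: a grey block 50 mm (x) by 70 mm (y) by 30 mm high with a narrower bare-metal hood on top, 26 mm (x) by 46 mm (y), from 30 to 64 mm above its underside, to grip it by. Origin: centre of its underside, z up. It goes on the stand with its 70 mm side along the fence, either way round.
- relay: Bystander: white module 60 x 18 x 33 mm, loose on the shelf's left end. Leave alone.
- contactor: Bystander: white block 60 x 45 x 54 mm on the bench. Leave alone.
- tape: Bystander: tape measure 30 x 65 x 60 mm. Leave alone.
- driver: Bystander: screwdriver lying on the bench. Leave alone.
- grommet: Bystander: rubber ring 48 mm across, 14 mm high. Leave alone.
- carton: Bystander: carton 110 x 90 x 60 mm. Leave alone.
- carton2: Bystander: small carton 90 x 70 x 50 mm. Leave alone.
Not all that is in view belongs to the job. What is shaped like the housing but blue or pink is not meant.

How it is judged (in metres and radians):
On the way, in this order (a step that is already met when the one before it is completed fails the run):
1. the housing stands on the shelf between the guides, let go and not yet clamped (z of housing in the frame of stand between 0.115 and 0.124 m and x of housing in the frame of stand between 0.03 and 0.052 m and y of housing in the frame of stand between -0.008 and 0.008 m and angle between housing's own z axis and vertical below 0.06 rad and contact force between the fingers and housing below 0.2 N and contact force between knob and housing below 3 N), for 0.2 s.
2. the cam, turned by the knob, presses on the housing (contact force between knob and housing above 8 N), for 0.2 s.
At the end, for the whole second after the job is handed in: The housing stands upright (within 0.06 rad) on the shelf between the side guides, square to the fence within 0.06 rad, at rest, pressed against the fence's pad by the cam with more than 8 N after the robot has let go of the knob (contact force between knob and housing above 8 N and z of housing in the frame of stand between 0.115 and 0.124 m and x of housing in the frame of stand between 0.038 and 0.052 m and y of housing in the frame of stand between -0.008 and 0.008 m and angle between housing's own z axis and vertical below 0.06 rad and angle between the y axis of housing and the y axis of stand, either way round below 0.06 rad and linear speed of housing below 0.01 m/s); the robot touches nothing.
It fails at once if the housing is over-tightened: the cam presses on it with more than 32 N (contact force between knob and housing above 32 N).
It fails at once if the knob is forced: the fingers press on it with more than 25 N (contact force between the fingers and knob above 25 N).
It fails at once if another thing is moved by more than 20 mm (distance of any of relay, contactor, tape, driver, grommet, carton, carton2 from where it was at the start of the episode above 0.02 m).
It also fails if it takes over 72 s, if anything falls off the work surface, if the arm or the gripper's body presses on something with over 40 N, if the wrist force passes 120 N, or if a joint passes its speed limit or range.

## Robot

A 6-joint arm with a two-finger parallel gripper is mounted at the origin on the work surface. World frame = base frame: x ahead of the robot, y to its left, z up, the work surface at z = 0. Lengths are in m, angles in degrees, forces in N, time in s.
With the tool pointing down it reaches from about 0.4 to 0.825 m from the base axis. Payload 7 kg.
Tool frame: the origin (TCP) lies on the centre line of the jaws, within the pads' length; the fingertips stand 11 mm ahead of it and the grasp point (between the pads) lies 8 mm behind it; z points along the fingers, y is the line along which they close (so a half turn about z gives the same grasp; the last joint's range is limited). The gripper opens to 88 mm and grips with 3 to 60 N. Pads are 19 mm wide; open, the fingers measure 130 mm over their backs; the gripper's body (78 mm by 193 mm) begins 47 mm behind the grasp point.
Start: joints at [88.47, 20.546, 0.682, 0, -70.136, -16.507], TCP at [0.209, 0.642, 0.238] pointing down, gripper open.
Joint ranges: [-176.03, 176.03], [-82.01, 121.73], [-58.28, 71.71], [-173.87, 95.51], [-174.79, -0.11], [-173.66, 173.66]. Speed limits (degrees/s): [136.94, 136.94, 172.46, 180, 180, 180].

## Interface

Orientations are given as [roll, pitch, yaw] about the fixed x, y, z axes, in that order (R = Rz(yaw) Ry(pitch) Rx(roll)).
In Python, from plant import r, capture, camera_model, job gives the robot as it stands.
- The arm moves only by the tool drive_tool, never from a script. Its argument "increments" is a list that holds one entry, the list of rows, each a list of 5 numbers: the gripper's target within -1 to 1 (fully open at 1, half-way at 0, shut at -1), then the shift along the tool's x, y, z scaled (see below), then the turn about the tool's z scaled (see below). In form: [[[gripper, tx, ty, tz, roll], ...]]. A call has 1 to 5 rows; each row is the pose to reach, as a shift and turn from the pose commanded when the call began, along the tool's axes at that moment, turning the shorter way round; what a row does not reach only later rows make up. The controller multiplies each number of a shift by 120 mm and each number of a turn by 360 degrees. A row lasts 1/8 s, in which the tool goes at most 62.5 mm and 10.7 degrees, less where a joint would pass 70% of its speed; a pose out of reach is approached as far as the arm can. A call with a number of a shift or a turn outside -1 to 1 is refused whole. A call with a gripper value outside its range is refused whole. The fingers move at their own pace and stop on an object; "squeeze" is the grip in N (left out, the last holds). Time passes only in rows, so rows that repeat a pose let the fingers close. It gives the time, the measured TCP pose, the force, the opening and the grip force at its end, in the units of the state.
- r.get_state(): the state, without advancing time (a new reading comes with each control period).
- capture(name): name is "scene" or "side" or "wrist"; returns the picture (384x512x3 uint8, red, green, blue); there is no depth.
- camera_model(name): a dict with "camera_matrix" (3x3 intrinsics, pixels), "rvec" (rotation vector, rad) and "tvec" (3), from world to camera coordinates, as OpenCV has them. Camera axes: x right, y down, z forward; pixel columns grow to the right and rows downward; lengths in m; the calibration is good to about 2 mm. A picture is of the moment at which its call begins: read the wrist's pose just before it. camera_model takes no time and is no camera call; for the wrist camera it gives the pose at the moment of the call.
- job.close_job(): hands the job in; it is judged then, once.
The state is a dict: "time_s": time; "joints": joint angles; "qd": joint speeds; "joint_torque": joint torques, N m; "tcp_pos": TCP position; "eef_rot": TCP orientation; "contact_force": force on the tool from outside, world axes, zero at the start; "moment": the same for the moment, N m; "gripper_width": finger opening in m; "gripper_force": force on a finger pad.
Only numpy, scipy, OpenCV 4.12 (cv2) and the standard library are available. Lean on these libraries where they do the work, as an engineer would, in place of code of your own. Each camera call takes 0.05 s, during which the arm holds its last target. There are 200 camera calls.

## Working session

There is one attempt and no reset: what is moved stays moved. The work goes in short steps, Python scripts to look and compute and a tool call to move; the robot and the scene stay as the last step left them, time stands still between calls to the robot, and variables do not carry over. Pictures are saved under pics/ and viewed, at most 10 in all, crops included, and the job is handed in when it is done.

Besides the shell and the picture viewer there is one more tool, called after ">>>" as name(argument=value, ...), one argument or row to a line, values as JSON. drive_tool: Moves the arm, as the interface text tells. Its arguments: {"type":"object","properties":{"increments":{"type":"array"},"squeeze":{"type":"number"}},"required":["increments"]}

```bash
mkdir -p pics; ls
python3 - <<'E'
from plant import r,capture,camera_model
import cv2,numpy as np
s=r.get_state();print(s)
for n in ("scene","side","wrist"):
    m=camera_model(n);im=capture(n);cv2.imwrite(f"pics/{n}0.png",im[:,:,::-1]);np.savez(f"pics/{n}0.npz",im=im,K=m["camera_matrix"],rvec=m["rvec"],tvec=m["tvec"])
    R=cv2.Rodrigues(np.array(m["rvec"],float))[0];print(n,-R.T@np.array(m["tvec"]).ravel(),R[2])
a=[cv2.imread(f"pics/{n}0.png") for n in("scene","side")]
E
```

```text
pics
{'time_s': 0.0, 'joints': array([ 8.84710049e+01,  2.05936871e+01,  6.32330206e-01, -2.02623738e-02,
       -7.01359547e+01, -1.65068624e+01]), 'qd': array([ 0.07090671,  0.04820862, -0.06272847, -0.04166313, -0.09571038,
       -0.00936135]), 'joint_torque': array([ 1.23243894e-04, -5.82721746e+01,  2.93056011e+01,  6.99725524e+00,
        6.95747993e-03, -1.54233867e-04]), 'tcp_pos': array([0.20886565, 0.64136293, 0.23658585]), 'eef_rot': array([ 1.79901287e+02, -9.38933246e-03, -1.80427506e+01]), 'contact_force': array([ 0.02349311, -0.16662584,  0.2089786 ]), 'moment': array([-0.03189365, -0.02878973,  0.02447527]), 'gripper_force': 0.0, 'gripper_width': 0.0875628471192708}
scene [ 1.32754072 -0.19870967  1.34827274] [-0.53774873  0.11864031 -0.83471599]
side [ 0.18065002 -0.93519754  1.07223292] [ 0.24005835  0.67103348 -0.70148846]
wrist [0.28993278 0.61551273 0.38405443] [-0.29509429  0.09426287 -0.95080696]
```

View pics/scene0.png

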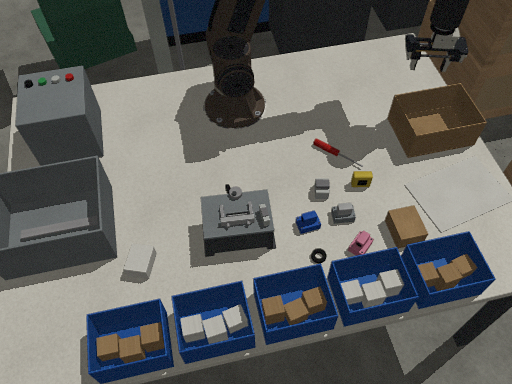

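View pics/side0.png

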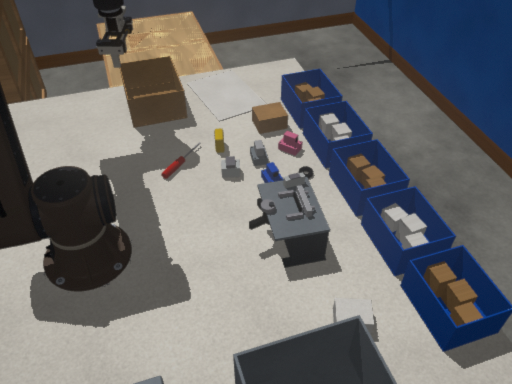

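The scene shows the stand at (237,220). The candidates for the housing are grey at (344,212), light grey/white at (322,187), blue at (308,221) and pink at (361,243). A close crop will settle it.

Run:
```python
import cv2,numpy as np
a=cv2.imread("pics/scene0.png")[160:270,190:390];b=cv2.imread("pics/side0.png")[125:275,200:340]
a=cv2.resize(a,(800,440),interpolation=cv2.INTER_CUBIC);cv2.imwrite("pics/c1.png",a)
cv2.imwrite("pics/c2.png",cv2.resize(b,(560,600),interpolation=cv2.INTER_CUBIC))
```

```text
(no output)
```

View pics/c1.png

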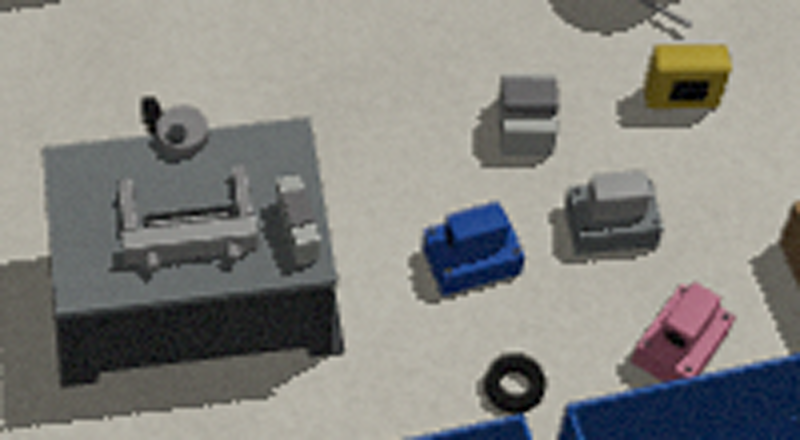

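View pics/c2.png

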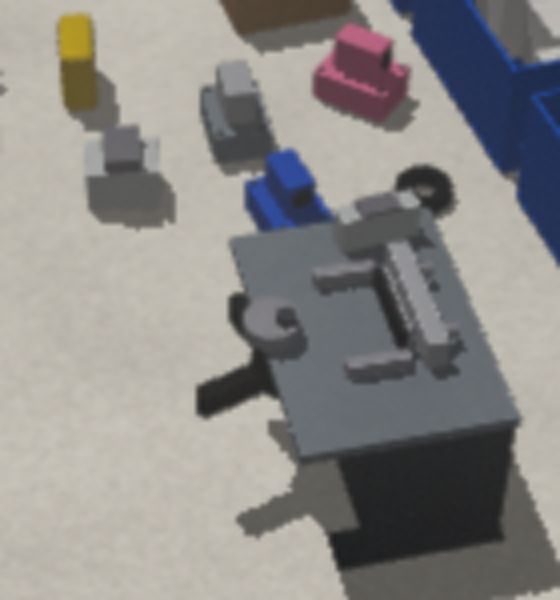

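The housing is the grey block with the bare-metal hood, scene (343,212) / side (259,152). The thing at (322,187) is the white contactor with a grey top. The blue and pink ones are decoys. The stand's relay sits on its +y end. Next I'll cast rays for the corners.

```bash
cat > h.py <<'E'
import cv2,numpy as np
def load(f):
    d=np.load(f);return d
def ray(m,uv):
    K,rv,t=np.array(m["K"] if "K" in m else m["camera_matrix"]),np.array(m["rvec"],float),np.array(m["tvec"],float).reshape(3)
    R=cv2.Rodrigues(rv)[0];p=np.linalg.inv(K)@[uv[0],uv[1],1];return -R.T@t,R.T@p
def plane(m,uv,z):
    o,d=ray(m,uv);return o+d*(z-o[2])/d[2]
E
python3 - <<'E'
from h import *
S=load("pics/scene0.npz");D=load("pics/side0.npz")
c1=lambda u,v:((u+.5)/4-.5+190,(v+.5)/4-.5+160)
c2=lambda u,v:((u+.5)/4-.5+200,(v+.5)/4-.5+125)
np.set_printoptions(precision=4,suppress=True)
def edges(P,n):
    P=np.array(P)[:,:2];print(n,P.tolist(),"c",P.mean(0));
    for i in range(4):
        e=P[(i+1)%4]-P[i];print("  len %.4f ang %.1f"%(np.hypot(*e),np.degrees(np.arctan2(e[1],e[0]))))
edges([plane(S,c1(*p),.12) for p in((43,148),(310,118),(338,280),(57,312))],"shelf S")
edges([plane(D,c2(*p),.12) for p in((302,457),(231,241),(440,208),(520,420))],"shelf D")
edges([plane(S,c1(*p),.064) for p in((588,177),(650,171),(656,207),(594,216))],"hood S")
edges([plane(D,c2(*p),.064) for p in((216,66),(246,60),(264,117),(232,122))],"hood D(incl side?)")
print("cam S",plane(S,c1(182,128),.136),"D",plane(D,c2(271,318),.136))
for n,p in(("armA",(200,403)),("armB",(238,305))):print(n,plane(D,c2(*p),.1))
print("armtip S",plane(S,c1(150,100),.1))
E
```

```text
shelf S [[0.47931269525125764, -0.1992916112151026], [0.49968730706249354, 0.008278624385163635], [0.6460970269160706, -0.005818975517991848], [0.6248256790953289, -0.2124620225757037]] c [ 0.5625 -0.1023]
  len 0.2086 ang 84.4
  len 0.1471 ang -5.5
  len 0.2077 ang -95.9
  len 0.1461 ang 174.8
shelf D [[0.47634941112843177, -0.19724114272600646], [0.4960333416331153, 0.007263902480544537], [0.6521070431081702, -0.007103914715532622], [0.6227152014914412, -0.21248950321074556]] c [ 0.5618 -0.1024]
  len 0.2055 ang 84.5
  len 0.1567 ang -5.3
  len 0.2075 ang -98.1
  len 0.1472 ang 174.1
hood S [[0.5691414904389198, 0.22026210074044464], [0.5751399160093036, 0.2702559958535419], [0.6085255740102934, 0.26364500891694764], [0.6051978087398459, 0.2133974931964587]] c [0.5895 0.2419]
  len 0.0504 ang 83.2
  len 0.0340 ang -11.2
  len 0.0504 ang -93.8
  len 0.0367 ang 169.2
hood D(incl side?) [[0.5691616031110966, 0.26745012676727964], [0.5956084026272166, 0.26733365765354467], [0.5858325839018309, 0.19258950379498485], [0.559133358956413, 0.19466944876582126]] c [0.5774 0.2305]
  len 0.0264 ang -0.3
  len 0.0754 ang -97.5
  len 0.0268 ang 175.5
  len 0.0735 ang 82.2
cam S [ 0.4968 -0.0923  0.136 ] D [ 0.4928 -0.0884  0.136 ]
armA [ 0.4333 -0.116   0.1   ]
armB [ 0.4868 -0.0366  0.1   ]
armtip S [ 0.4396 -0.1086  0.1   ]
```

>>> drive_tool(
  increments=[
    [[1,0.5,0.27,0,0],[1,1.0,0.55,0,0]],
  ],
)

```text
time_s: 0.4
tcp_pos: [0.2949, 0.5497, 0.2368]
eef_rot: [179.9, -0.0, -17.9]
contact_force: [0.8, 0.1, 0.2]
gripper_width: 0.0874
gripper_force: 0.0
```

>>> drive_tool(
  increments=[
    [[1,0.45,0.25,0,0],[1,0.9,0.5,0,0],[1,1.0,0.55,0,0]],
  ],
)

```text
time_s: 0.78
tcp_pos: [0.39, 0.448, 0.2377]
eef_rot: [180.0, 0.0, -18.2]
contact_force: [-0.1, -0.0, -0.2]
gripper_width: 0.0875
gripper_force: 0.0
```

>>> drive_tool(
  increments=[
    [[1,0.45,0.25,0,0],[1,0.9,0.5,0,0],[1,1.0,0.55,0,0]],
  ],
)

```text
time_s: 1.15
tcp_pos: [0.4834, 0.3488, 0.2373]
eef_rot: [180.0, 0.0, -18.2]
contact_force: [-0.8, -0.3, -0.5]
gripper_width: 0.0873
gripper_force: 0.0
```

>>> drive_tool(
  increments=[
    [[1,0.45,0.25,0.1,-0.015],[1,0.9,0.5,0.2,-0.033],[1,0.97,0.54,0.2,-0.033],[1,0.97,0.54,0.2,-0.033],[1,0.97,0.54,0.2,-0.033]],
  ],
)

```text
time_s: 1.78
tcp_pos: [0.5719, 0.2546, 0.2138]
eef_rot: [-180.0, -0.0, -6.1]
contact_force: [-0.1, 0.5, 0.3]
gripper_width: 0.0877
gripper_force: 0.0
```

```bash
cat >> h.py <<'E'
def snap(n,f):
    from plant import r,capture,camera_model
    s=r.get_state();m=camera_model(n);im=capture(n);cv2.imwrite(f"pics/{f}.png",im[:,:,::-1])
    np.savez(f"pics/{f}.npz",im=im,K=m["camera_matrix"],rvec=m["rvec"],tvec=m["tvec"]);print(s["time_s"],s["tcp_pos"],s["eef_rot"],s["contact_force"],s["gripper_width"])
E
python3 -c "from h import *;snap('wrist','w1')"
```

```text
1.775 [0.57193884 0.25455489 0.21384198] [-1.79972762e+02 -1.54600948e-02 -6.10647299e+00] [-0.11387397  0.50354386  0.32904835] 0.08766386795247848
```

View pics/w1.png

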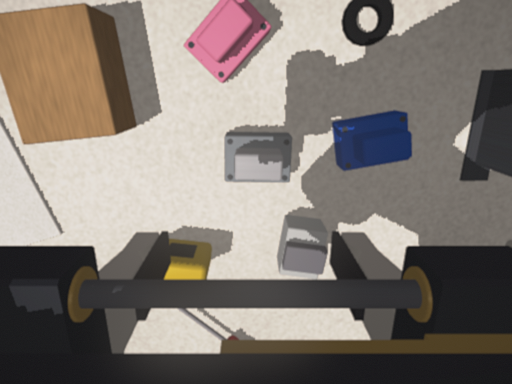

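The wrist view shows the grey housing at (258,157), block corners about (225,133), (291,133), (291,181) and (225,181), with the hood top bright at about (258,165).

Run:
```python
from h import *
d=load("pics/w1.npz");im=d["im"]
g=im[120:195,210:305].astype(int);sat=g.max(2)-g.min(2);v=g.mean(2)
hsv=cv2.cvtColor(im,cv2.COLOR_RGB2HSV)
print(hsv[157,240],hsv[165,258],hsv[140,258],hsv[110,258],hsv[155,297])
cv2.imwrite("pics/w1c.png",cv2.resize(im[115:195,205:310,::-1],(788,600),interpolation=cv2.INTER_CUBIC))
```

```text
[  4   9 190] [  0   8 189] [120   2 113] [ 21  22 218] [ 15  24 127]
```

View pics/w1c.png

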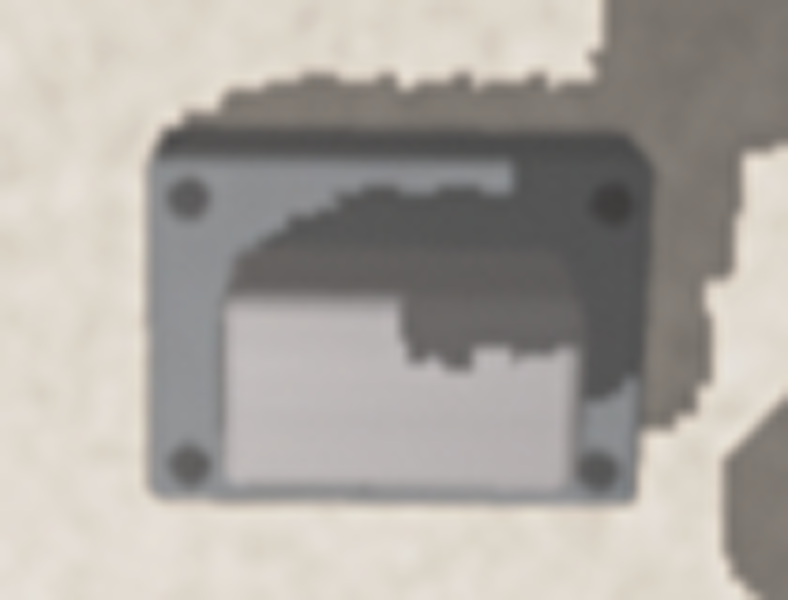

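Run:
```python
from h import *
d=load("pics/w1.npz");k=7.5
c=lambda p:((p[0]+.5)/k-.5+205,(p[1]+.5)/k-.5+115)
np.set_printoptions(precision=4,suppress=True)
for n,z,L in(("hood",.064,[(225,297),(582,300),(572,490),(222,485)]),("block",.03,[(150,158),(652,162),(636,500),(148,497)]),("screws",.03,[(188,199),(611,204),(598,470),(188,465)])):
    P=np.array([plane(d,c(p),z)[:2] for p in L]);print(n,P.mean(0))
    for i in range(4):
        e=P[(i+1)%4]-P[i];print("  %.4f %.1f"%(np.hypot(*e),np.degrees(np.arctan2(e[1],e[0]))))
```

```text
hood [0.5812 0.2458]
  0.0444 -96.6
  0.0246 172.7
  0.0446 83.0
  0.0244 -7.8
block [0.5813 0.2455]
  0.0684 -96.6
  0.0480 173.5
  0.0694 83.5
  0.0482 -7.8
screws [0.5808 0.2456]
  0.0579 -96.8
  0.0379 173.1
  0.0581 83.2
  0.0378 -7.2
```

>>> drive_tool(
  increments=[
    [[1,0.084,0.067,0.45,0.0025],[1,0.084,0.067,0.9,0.0025],[1,0.084,0.067,1.0,0.0025],[1,0.084,0.067,1.0,0.0025]],
  ],
)

```text
time_s: 2.33
tcp_pos: [0.5817, 0.245, 0.0942]
eef_rot: [180.0, -0.0, -7.0]
contact_force: [0.1, 0.7, 0.6]
gripper_width: 0.0877
gripper_force: 0.0
```

>>> drive_tool(
  increments=[
    [[1,0,0,0.25,0],[1,0,0,0.4,0],[1,0,0,0.41,0],[1,0,0,0.41,0]],
  ],
)

```text
time_s: 2.82
tcp_pos: [0.5824, 0.2446, 0.0456]
eef_rot: [-180.0, -0.1, -7.0]
contact_force: [0.3, -0.1, -0.5]
gripper_width: 0.0877
gripper_force: 0.0
```

```bash
python3 -c "
from plant import r;s=r.get_state();print({k:s[k] for k in('tcp_pos','eef_rot','contact_force')})"
```

```text
{'tcp_pos': array([0.58237259, 0.24463015, 0.04558922]), 'eef_rot': array([-1.79950437e+02, -7.34350542e-02, -7.03288194e+00]), 'contact_force': array([ 0.29536643, -0.10207018, -0.52507992])}
```

>>> drive_tool(
  increments=[
    [[-1,0,0,0,0],[-1,0,0,0,0],[-1,0,0,0,0],[-1,0,0,0,0],[-1,0,0,0,0]],
  ],
  squeeze=30,
)

```text
time_s: 3.45
tcp_pos: [0.5818, 0.2443, 0.0444]
eef_rot: [-180.0, -0.0, -7.1]
contact_force: [0.1, 0.9, 1.1]
gripper_width: 0.0458
gripper_force: 30.0
```

>>> drive_tool(
  increments=[
    [[-1,0,0,0,0],[-1,0,0,-0.3,0],[-1,0,0,-0.7,0],[-1,0,0,-1.0,0],[-1,0,0,-1.0,0]],
  ],
)

```text
time_s: 4.08
tcp_pos: [0.5827, 0.2449, 0.1672]
eef_rot: [-179.8, -0.2, -7.0]
contact_force: [-0.7, 0.3, -3.9]
gripper_width: 0.0455
gripper_force: 30.0
```

>>> drive_tool(
  increments=[
    [[-1,-0.05,0.3,-0.3,0],[-1,-0.1,0.65,-0.6,0],[-1,-0.1,0.97,-0.9,0],[-1,-0.1,0.97,-1.0,0]],
  ],
)

```text
time_s: 4.58
tcp_pos: [0.555, 0.128, 0.2855]
eef_rot: [-180.0, -0.0, -7.2]
contact_force: [0.6, 1.3, -5.0]
gripper_width: 0.0459
gripper_force: 30.0
```

>>> drive_tool(
  increments=[
    [[-1,-0.05,0.45,0,0],[-1,-0.1,0.9,0,0],[-1,-0.1,0.97,0,0]],
  ],
)

```text
time_s: 4.95
tcp_pos: [0.5274, 0.0139, 0.2826]
eef_rot: [179.9, 0.2, -7.2]
contact_force: [1.2, 0.3, -4.3]
gripper_width: 0.0456
gripper_force: 30.0
```

>>> drive_tool(
  increments=[
    [[-1,-0.05,0.45,0,-0.004],[-1,-0.1,0.9,0,-0.004],[-1,-0.1,0.97,0,-0.004],[-1,-0.1,0.97,0,-0.004],[-1,-0.1,0.97,0,-0.004]],
  ],
)

```text
time_s: 5.58
tcp_pos: [0.5033, -0.097, 0.2836]
eef_rot: [-180.0, 0.1, -5.6]
contact_force: [0.1, 0.2, -4.6]
gripper_width: 0.0462
gripper_force: 30.0
```

```bash
python3 -c "from h import *;snap('wrist','w2')"
```

```text
5.575 [ 0.50332916 -0.09696504  0.28363855] [-1.79994262e+02  6.20414803e-02 -5.57019976e+00] [ 0.11779349  0.17047801 -4.56543622] 0.046229801610427355
```

View pics/w2.png

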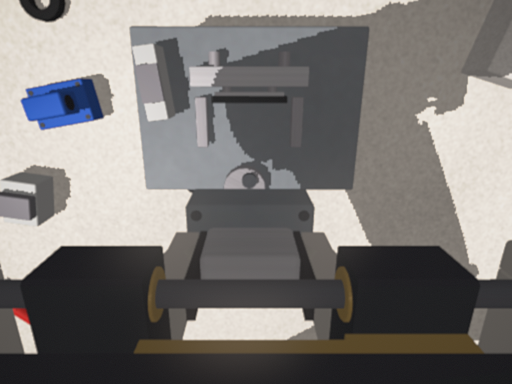

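Wrist view 2 shows the stand: shelf corners about (131,27), (368,27), (352,188) and (147,188), fence at (249,76), pad at (249,98), cam at (245,178). The held housing's block screws are at (196,215) and (304,215). I'll take a larger crop for the placing.

Run:
```python
from h import *
im=load("pics/w2.npz")["im"]
cv2.imwrite("pics/w2c.png",cv2.resize(im[60:210,155:345,::-1],(760,600),interpolation=cv2.INTER_CUBIC))
```

```text
(no output)
```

View pics/w2c.png

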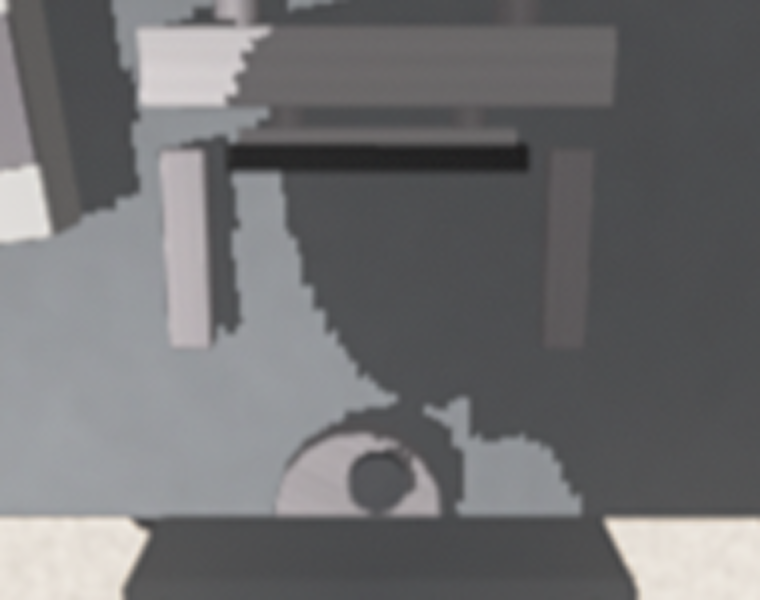

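Run:
```python
from h import *
d=load("pics/w2.npz");im=d["im"]
c=lambda p:((p[0]+.5)/4-.5+155,(p[1]+.5)/4-.5+60)
np.set_printoptions(precision=4,suppress=True)
# model points in stand xy, z
obs=[((206,150),(.075,.0385),.132),((211,346),(.030,.0385),.132),((551,150),(.075,-.0385),.132),((546,347),(.030,-.0385),.132),
     ((138,105),(.084,.05),.144),((614,106),(.084,-.05),.144)]
W=np.array([plane(d,c(o[0]),o[2])[:2] for o in obs]);M=np.array([o[1] for o in obs])
mc,wc=M.mean(0),W.mean(0);U,_,V=np.linalg.svd((M-mc).T@(W-wc));R=V.T@U.T
t=wc-R@mc;print("stand",t,"yaw",np.degrees(np.arctan2(R[1,0],R[0,0])),"res\n",(W-t)@R-M)
# shelf corners check
S=lambda P:(np.array(P)[:2]-t)@R
for p in((131,27),(368,27),(352,188),(147,188)):print("shelf corner",S(plane(d,p,.12)))
for p in((227,171),(528,171)):print("pad",S(plane(d,c(p),.141)))
print("cam",S(plane(d,c((358,518)),.136)), "cam top",S(plane(d,c((357,430)),.136)))
# screws refine
g=cv2.cvtColor(im,cv2.COLOR_RGB2GRAY)
for z in(.268,.270,.272):
  P=[]
  for u,v in((196,215),(304,215)):
    w=70-g[v-7:v+8,u-7:u+8].astype(float);w=np.clip(np.median(g[v-7:v+8,u-7:u+8])-8-g[v-7:v+8,u-7:u+8],0,None)
    yy,xx=np.mgrid[v-7:v+8,u-7:u+8];q=((w*xx).sum()/w.sum(),(w*yy).sum()/w.sum());P.append(plane(d,q,z)[:2])
  P=np.array(P);e=P[0]-P[1];a=np.arctan2(e[1],e[0])-np.pi/2
  print(z,q,"sep",np.hypot(*e),"yaw",np.degrees(a),"housing",P.mean(0)-.019*np.array([np.cos(a),np.sin(a)]), "stand",S(P.mean(0)-.019*np.array([np.cos(a),np.sin(a)])))
```

```text
stand [ 0.5024 -0.0963] yaw -5.561214685920608 res
 [[-0.0005 -0.0004]
 [ 0.0006  0.0003]
 [-0.0005  0.    ]
 [ 0.0004 -0.0006]
 [ 0.0001  0.0006]
 [-0.0001  0.0001]]
shelf corner [0.1326 0.1024]
shelf corner [ 0.1326 -0.1033]
shelf corner [-0.0143 -0.1038]
shelf corner [-0.0142  0.103 ]
pad [0.0705 0.0326]
pad [ 0.0705 -0.0325]
cam [-0.0102  0.0048] cam top [0.0115 0.0049]
0.268 (np.float64(303.3342939481268), np.float64(215.3155619596542)) sep 0.058310181408082175 yaw -5.585240853276606 housing [ 0.5013 -0.0967] stand [-0.001  -0.0005]
0.27 (np.float64(303.3342939481268), np.float64(215.3155619596542)) sep 0.05759419521805659 yaw -5.5852408532766695 housing [ 0.5022 -0.0967] stand [-0.0001 -0.0005]
0.272 (np.float64(303.3342939481268), np.float64(215.3155619596542)) sep 0.056878209028030986 yaw -5.585240853276618 housing [ 0.503  -0.0968] stand [ 0.0007 -0.0005]
```

>>> drive_tool(
  increments=[
    [[-1,0.2,-0.004,0,0],[-1,0.3375,-0.004,0.3,0],[-1,0.3375,-0.004,0.6,0],[-1,0.3375,-0.004,0.8,0],[-1,0.3375,-0.004,0.8,0]],
  ],
)

```text
time_s: 6.25
tcp_pos: [0.5424, -0.1006, 0.1863]
eef_rot: [180.0, 0.3, -5.6]
contact_force: [0.4, -0.2, -4.1]
gripper_width: 0.0458
gripper_force: 30.0
```

Run:
```python
from plant import r
import time
s=r.get_state();import numpy as np
a=np.radians(-5.56);R=np.array([[np.cos(a),-np.sin(a)],[np.sin(a),np.cos(a)]])
print(s["tcp_pos"],s["eef_rot"],(s["tcp_pos"][:2]-[.5024,-.0963])@R,s["contact_force"])
```

```text
[ 0.54236185 -0.1006048   0.18630535] [179.95599109   0.25651516  -5.55195884] [ 0.04019092 -0.00041272] [ 0.35354416 -0.17967835 -4.08233712]
```

>>> drive_tool(
  increments=[
    [[-1,0,0,0.06,0],[-1,0,0,0.12,0],[-1,0,0,0.165,0],[-1,0,0,0.165,0]],
  ],
)

```text
time_s: 6.75
tcp_pos: [0.5432, -0.1015, 0.1684]
eef_rot: [180.0, 0.0, -5.6]
contact_force: [-0.1, 0.3, -3.9]
gripper_width: 0.0459
gripper_force: 30.0
```

>>> drive_tool(
  increments=[
    [[-1,0,0,0.008,0],[-1,0,0,0.016,0],[-1,0,0,0.016,0]],
  ],
)

```text
time_s: 7.12
tcp_pos: [0.5434, -0.1015, 0.1667]
eef_rot: [-180.0, -0.0, -5.6]
contact_force: [-0.1, -0.2, -3.6]
gripper_width: 0.0458
gripper_force: 30.0
```

>>> drive_tool(
  increments=[
    [[-1,0,0,0.008,0],[-1,0,0,0.008,0]],
  ],
)

```text
time_s: 7.38
tcp_pos: [0.5433, -0.1015, 0.1656]
eef_rot: [180.0, 0.0, -5.6]
contact_force: [0.5, 0.6, -4.0]
gripper_width: 0.0461
gripper_force: 30.0
```

>>> drive_tool(
  increments=[
    [[-1,0,0,0.008,0],[-1,0,0,0.008,0]],
  ],
)

```text
time_s: 7.62
tcp_pos: [0.5433, -0.1015, 0.1646]
eef_rot: [-180.0, 0.0, -5.6]
contact_force: [0.1, -0.4, -4.0]
gripper_width: 0.0459
gripper_force: 30.0
```

>>> drive_tool(
  increments=[
    [[-1,0,0,0.008,0],[-1,0,0,0.008,0]],
  ],
)

```text
time_s: 7.88
tcp_pos: [0.5435, -0.1015, 0.1644]
eef_rot: [180.0, -0.0, -5.6]
contact_force: [-2.6, 1.0, 3.2]
gripper_width: 0.046
gripper_force: 30.0
```

>>> drive_tool(
  increments=[
    [[-1,0,0,0.008,0],[-1,0,0,0.008,0]],
  ],
)

```text
time_s: 8.12
tcp_pos: [0.5435, -0.1015, 0.1644]
eef_rot: [180.0, -0.1, -5.6]
contact_force: [-6.5, 2.6, 11.9]
gripper_width: 0.0462
gripper_force: 30.0
```

>>> drive_tool(
  increments=[
    [[-1,0,0,-0.01,0],[0.3,0,0,-0.01,0],[0.3,0,0,-0.01,0],[0.3,0,0,-0.01,0],[0.3,0,0,-0.01,0]],
  ],
)

```text
time_s: 8.75
tcp_pos: [0.5435, -0.1015, 0.164]
eef_rot: [180.0, -0.0, -5.6]
contact_force: [-0.8, 0.8, 0.1]
gripper_width: 0.0563
gripper_force: 0.0
```

>>> drive_tool(
  increments=[
    [[0.3,0,0,-0.1,0],[0.3,0,0,-0.4,0],[0.3,0,0,-0.8,0],[0.3,-0.3,0,-1,0],[0.3,-0.3,0,-1,0]],
  ],
)

```text
time_s: 9.38
tcp_pos: [0.5072, -0.098, 0.2878]
eef_rot: [-179.9, -0.3, -5.6]
contact_force: [0.2, -0.1, -0.3]
gripper_width: 0.0569
gripper_force: 0.0
```

Run:
```python
from h import *
snap('wrist','w3');im=load("pics/w3.npz")["im"]
cv2.imwrite("pics/w3c.png",cv2.resize(im[0:300,100:400,::-1],(600,600),interpolation=cv2.INTER_CUBIC))
```

```text
9.375 [ 0.50723189 -0.09798688  0.28778603] [-179.92807656   -0.33084387   -5.59439281] [ 0.1693599  -0.12940696 -0.28846557] 0.05687692694234888
```

View pics/w3c.png

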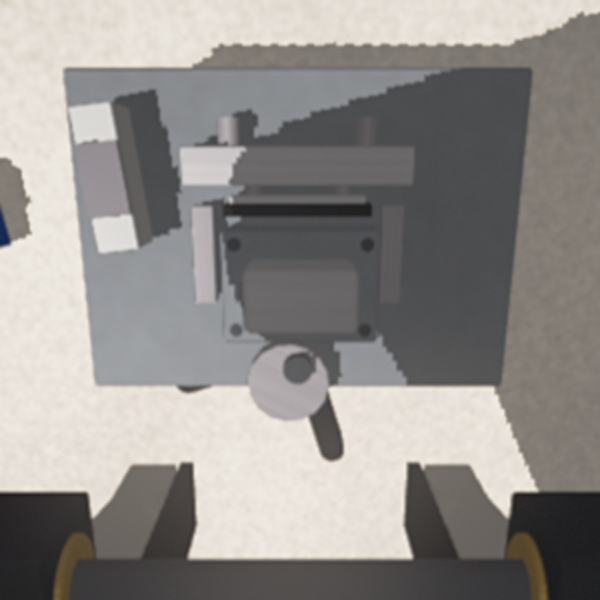

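The housing sits between the guides, before the pad and clear of the cam. The front knob arm's tip is at about (266,228) full image. Now the arm's angle.

Run:
```python
from h import *
d=load("pics/w3.npz");a=np.radians(-5.56);R=np.array([[np.cos(a),-np.sin(a)],[np.sin(a),np.cos(a)]])
c=lambda p:((p[0]+.5)/2-.5+100,(p[1]+.5)/2-.5)
S=lambda p,z:np.round((plane(d,c(p),z)[:2]-[.5024,-.0963])@R*1000,1)
print("tip",S((333,458),.1),"sides",S((321,430),.1),S((340,425),.1),"cam",S((288,382),.136),"arm2 tip",S((180,390),.1))
print("screws",[S(p,.15) for p in((234,244),(367,244),(364,330),(236,330))])
```

```text
tip [-65.2 -19.7] sides [-48.1 -12.7] [-45.1 -23.3] cam [-8.2  4.8] arm2 tip [-24.5  64.6]
screws [array([59.4, 27.6]), array([ 59.3, -30.2]), array([ 21.1, -30. ]), array([21.1, 27.9])]
```

>>> drive_tool(
  increments=[
    [[-1,-0.3,0.3,0,0],[-1,-0.458,0.45,0.2,0],[-1,-0.458,0.45,0.6,0],[-1,-0.458,0.45,0.9,0],[-1,-0.458,0.45,0.9,0]],
  ],
  squeeze=10,
)

```text
time_s: 10.05
tcp_pos: [0.4458, -0.1465, 0.1736]
eef_rot: [180.0, 0.4, -5.6]
contact_force: [0.5, -0.4, 0.7]
gripper_width: 0.0126
gripper_force: 0.0
```

```bash
cat >> h.py <<'E'
def st():
    from plant import r
    s=r.get_state();a=np.radians(-5.56);R=np.array([[np.cos(a),-np.sin(a)],[np.sin(a),np.cos(a)]])
    print("t",s["time_s"],"stand xy mm",((s["tcp_pos"][:2]-[.5024,-.0963])@R*1000).round(1),"z",s["tcp_pos"][2].round(4),"F stand",(s["contact_force"][:2]@R).round(1),s["contact_force"][2].round(1),"w",s["gripper_width"].round(4))
E
python3 -c "from h import *;st()"
```

```text
Traceback (most recent call last):
  File "h.py", line 16, in st
    print("t",s["time_s"],"stand xy mm",((s["tcp_pos"][:2]-[.5024,-.0963])@R*1000).round(1),"z",s["tcp_pos"][2].round(4),"F stand",(s["contact_force"][:2]@R).round(1),s["contact_force"][2].round(1),"w",s["gripper_width"].round(4))
                                                                                                                                                                                                          ^^^^^^^^^^^^^^^^^^^^^^^^
AttributeError: 'float' object has no attribute 'round'
```

>>> drive_tool(
  increments=[
    [[-1,0,0,0.3,0],[-1,0,0,0.6,0],[-1,0,0,0.64,0],[-1,0,0,0.64,0]],
  ],
)

```text
time_s: 10.55
tcp_pos: [0.4488, -0.1464, 0.1005]
eef_rot: [180.0, -0.1, -5.6]
contact_force: [1.0, -0.4, 0.5]
gripper_width: 0.0007
gripper_force: 0.0
```

```bash
sed -i 's/s\["gripper_width"\].round(4)/s["gripper_width"]/' h.py; python3 -c "from h import *;st()"
```

```text
t 10.55 stand xy mm [-48.5 -55. ] z 0.1005 F stand [ 1.1 -0.3] 0.5 w 0.0007032802811282452
```

>>> drive_tool(
  increments=[
    [[-1,0,-0.03,0,0],[-1,0,-0.06,0,0],[-1,0,-0.09,0,0],[-1,-0.01,-0.12,0,0],[-1,-0.02,-0.15,0,0]],
  ],
)

```text
time_s: 11.18
tcp_pos: [0.4471, -0.1281, 0.0995]
eef_rot: [180.0, -0.0, -5.6]
contact_force: [0.4, -3.2, 1.7]
gripper_width: 0.0005
gripper_force: 1.2
```

>>> drive_tool(
  increments=[
    [[-1,-0.01,-0.03,0,0],[-1,-0.02,-0.06,0,0],[-1,-0.03,-0.09,0,0],[-1,-0.04,-0.12,0,0],[-1,-0.05,-0.14,0,0]],
  ],
)

```text
time_s: 11.8
tcp_pos: [0.4426, -0.1107, 0.0992]
eef_rot: [180.0, -0.0, -5.6]
contact_force: [1.8, -2.7, 0.3]
gripper_width: 0.0007
gripper_force: 1.5
```

```bash
python3 -c "from h import *;st()"
```

```text
t 11.8 stand xy mm [-58.1 -20.1] z 0.0992 F stand [ 2.  -2.5] 0.3 w 0.0007493215018831118
```

>>> drive_tool(
  increments=[
    [[-1,0,-0.02,0,0],[-1,0,-0.04,0,0],[-1,0,-0.06,0,0],[-1,0,-0.08,0,0]],
  ],
)

```text
time_s: 12.3
tcp_pos: [0.4434, -0.1013, 0.0991]
eef_rot: [180.0, 0.0, -5.6]
contact_force: [0.8, -3.6, 0.6]
gripper_width: 0.0006
gripper_force: 1.6
```

>>> drive_tool(
  increments=[
    [[-1,0,-0.02,0,0],[-1,0,-0.04,0,0],[-1,0,-0.05,0,0]],
  ],
)

```text
time_s: 12.68
tcp_pos: [0.4441, -0.0953, 0.0992]
eef_rot: [180.0, 0.0, -5.6]
contact_force: [-0.3, -5.3, -0.2]
gripper_width: 0.0006
gripper_force: 1.8
```

>>> drive_tool(
  increments=[
    [[-1,0,-0.015,0,0],[-1,0,-0.03,0,0],[-1,0,-0.04,0,0]],
  ],
)

```text
time_s: 13.05
tcp_pos: [0.4445, -0.0905, 0.0991]
eef_rot: [180.0, 0.0, -5.6]
contact_force: [1.0, -4.8, 0.3]
gripper_width: 0.0005
gripper_force: 1.8
```

```bash
python3 -c "from h import *;st()"
```

```text
t 13.05 stand xy mm [-58.2   0.1] z 0.0991 F stand [ 1.5 -4.7] 0.3 w 0.00047573405567254677
```

>>> drive_tool(
  increments=[
    [[-1,0,-0.015,0,0],[-1,0,-0.03,0,0],[-1,0,-0.03,0,0]],
  ],
)

```text
time_s: 13.42
tcp_pos: [0.4448, -0.0868, 0.0991]
eef_rot: [-180.0, 0.0, -5.6]
contact_force: [0.2, -3.3, -0.3]
gripper_width: 0.0005
gripper_force: 1.4
```

>>> drive_tool(
  increments=[
    [[-1,0,-0.015,0,0],[-1,0,-0.025,0,0],[-1,0,-0.025,0,0]],
  ],
)

```text
time_s: 13.8
tcp_pos: [0.4452, -0.0839, 0.0992]
eef_rot: [-180.0, 0.0, -5.6]
contact_force: [0.0, -3.5, -0.1]
gripper_width: 0.0007
gripper_force: 1.5
```

```bash
python3 -c "from h import *;st()"
```

```text
t 13.8 stand xy mm [-58.1   6.8] z 0.0992 F stand [ 0.4 -3.4] -0.1 w 0.0007307574473909193
```

>>> drive_tool(
  increments=[
    [[-1,0,-0.015,0,0],[-1,0,-0.02,0,0],[-1,0,-0.02,0,0]],
  ],
)

```text
time_s: 14.18
tcp_pos: [0.4455, -0.0816, 0.0992]
eef_rot: [-180.0, 0.0, -5.6]
contact_force: [-0.2, -3.5, -0.6]
gripper_width: 0.0006
gripper_force: 1.5
```

>>> drive_tool(
  increments=[
    [[-1,0,-0.01,0,0],[-1,0,-0.015,0,0],[-1,0,-0.015,0,0]],
  ],
)

```text
time_s: 14.55
tcp_pos: [0.4456, -0.0798, 0.0992]
eef_rot: [-180.0, 0.0, -5.6]
contact_force: [-0.2, -4.1, -0.1]
gripper_width: 0.0002
gripper_force: 1.5
```

>>> drive_tool(
  increments=[
    [[-1,0,-0.01,0,0],[-1,0,-0.01,0,0],[-1,0,-0.01,0,0]],
  ],
)

```text
time_s: 14.92
tcp_pos: [0.4458, -0.0786, 0.0992]
eef_rot: [-180.0, 0.0, -5.6]
contact_force: [0.2, -3.4, -0.5]
gripper_width: 0.0
gripper_force: 1.5
```

```bash
python3 -c "from h import *;st()"
```

```text
t 14.925 stand xy mm [-58.1  12.1] z 0.0992 F stand [ 0.5 -3.4] -0.5 w 2.24053412543204e-05
```

>>> drive_tool(
  increments=[
    [[-1,0,-0.01,0,0],[-1,0,-0.015,0,0],[-1,0,-0.015,0,0]],
  ],
)

```text
time_s: 15.3
tcp_pos: [0.4459, -0.0768, 0.0992]
eef_rot: [-180.0, 0.0, -5.6]
contact_force: [0.2, -3.8, 0.9]
gripper_width: 0.0004
gripper_force: 1.5
```

>>> drive_tool(
  increments=[
    [[-1,0,-0.01,0,0],[-1,0,-0.015,0,0],[-1,0,-0.015,0,0]],
  ],
)

```text
time_s: 15.68
tcp_pos: [0.4461, -0.075, 0.0992]
eef_rot: [-180.0, 0.0, -5.6]
contact_force: [-0.0, -4.4, -0.3]
gripper_width: 0.0008
gripper_force: 1.6
```

```bash
python3 -c "from h import *;st()"
```

```text
t 15.675 stand xy mm [-58.1  15.8] z 0.0992 F stand [ 0.4 -4.4] -0.3 w 0.0008246481926500414
```

>>> drive_tool(
  increments=[
    [[-1,0,-0.01,0,0],[-1,0,-0.015,0,0],[-1,0,-0.015,0,0]],
  ],
)

```text
time_s: 16.05
tcp_pos: [0.4463, -0.0732, 0.0992]
eef_rot: [-180.0, 0.0, -5.6]
contact_force: [-1.6, -3.9, -0.5]
gripper_width: 0.0002
gripper_force: 1.5
```

>>> drive_tool(
  increments=[
    [[-1,0,-0.01,0,0],[-1,0,-0.015,0,0],[-1,0,-0.015,0,0]],
  ],
)

```text
time_s: 16.42
tcp_pos: [0.4464, -0.0715, 0.0992]
eef_rot: [180.0, 0.0, -5.6]
contact_force: [-1.1, -3.8, -0.2]
gripper_width: 0.0005
gripper_force: 1.7
```

```bash
python3 -c "from h import *;st()"
```

```text
t 16.425 stand xy mm [-58.1  19.3] z 0.0992 F stand [-0.7 -3.8] -0.2 w 0.0005344759306134589
```

>>> drive_tool(
  increments=[
    [[-1,0,-0.01,0,0],[-1,0,-0.015,0,0],[-1,0,-0.015,0,0]],
  ],
)

```text
time_s: 16.8
tcp_pos: [0.4467, -0.0696, 0.0992]
eef_rot: [-180.0, -0.0, -5.6]
contact_force: [-0.6, -4.5, -0.1]
gripper_width: 0.0006
gripper_force: 1.7
```

>>> drive_tool(
  increments=[
    [[-1,0,-0.01,0,0],[-1,0,-0.01,0,0],[-1,0,-0.01,0,0]],
  ],
)

```text
time_s: 17.18
tcp_pos: [0.4468, -0.0684, 0.0992]
eef_rot: [-180.0, -0.0, -5.6]
contact_force: [-1.7, -4.3, -0.7]
gripper_width: 0.0005
gripper_force: 1.6
```

```bash
python3 -c "from h import *;st()"
```

```text
t 17.175 stand xy mm [-58.   22.4] z 0.0992 F stand [-1.2 -4.4] -0.7 w 0.0005494402948601471
```

>>> drive_tool(
  increments=[
    [[-1,0,0.06,0,0],[-1,0,0.125,0,0],[-1,0.085,0.125,0,0],[-1,0.085,0.125,0,0]],
  ],
)

```text
time_s: 17.68
tcp_pos: [0.4567, -0.0845, 0.0993]
eef_rot: [-180.0, -0.0, -5.6]
contact_force: [-0.9, -0.1, 0.9]
gripper_width: 0.0006
gripper_force: 0.0
```

>>> drive_tool(
  increments=[
    [[-1,0,-0.015,0,0],[-1,0,-0.03,0,0],[-1,0,-0.03,0,0]],
  ],
)

```text
time_s: 18.05
tcp_pos: [0.4558, -0.0806, 0.0992]
eef_rot: [-180.0, -0.0, -5.6]
contact_force: [-1.4, -0.6, -0.0]
gripper_width: 0.0004
gripper_force: 0.0
```

```bash
python3 -c "from h import *;st()"
```

```text
t 18.05 stand xy mm [-47.9  11.1] z 0.0992 F stand [-1.3 -0.7] -0.0 w 0.00042293386932114427
```

>>> drive_tool(
  increments=[
    [[-1,0,-0.01,0,0],[-1,0,-0.015,0,0],[-1,0,-0.015,0,0]],
  ],
)

```text
time_s: 18.42
tcp_pos: [0.4556, -0.0793, 0.0991]
eef_rot: [180.0, 0.0, -5.6]
contact_force: [-1.3, -3.3, 0.6]
gripper_width: 0.0002
gripper_force: 1.6
```

>>> drive_tool(
  increments=[
    [[-1,0,-0.01,0,0],[-1,0,-0.01,0,0],[-1,0,-0.01,0,0]],
  ],
)

```text
time_s: 18.8
tcp_pos: [0.4556, -0.0783, 0.0991]
eef_rot: [180.0, 0.1, -5.6]
contact_force: [-1.5, -5.3, -0.7]
gripper_width: 0.0003
gripper_force: 2.0
```

```bash
python3 -c "from h import *;st()"
```

```text
t 18.8 stand xy mm [-48.4  13.4] z 0.0991 F stand [-1.  -5.4] -0.7 w 0.00030542088072627797
```

>>> drive_tool(
  increments=[
    [[-1,0,-0.01,0,0],[-1,0,-0.01,0,0],[-1,0,-0.01,0,0]],
  ],
)

```text
time_s: 19.18
tcp_pos: [0.4556, -0.0771, 0.099]
eef_rot: [180.0, 0.1, -5.6]
contact_force: [-1.3, -3.9, -0.0]
gripper_width: 0.0006
gripper_force: 2.1
```

>>> drive_tool(
  increments=[
    [[-1,0,-0.01,0,0],[-1,0,-0.01,0,0],[-1,0,-0.01,0,0]],
  ],
)

```text
time_s: 19.55
tcp_pos: [0.4557, -0.076, 0.099]
eef_rot: [180.0, 0.1, -5.6]
contact_force: [-0.2, -5.1, 0.3]
gripper_width: 0.0005
gripper_force: 2.2
```

```bash
python3 -c "from h import *;st()"
```

```text
t 19.55 stand xy mm [-48.5  15.7] z 0.099 F stand [ 0.3 -5.1] 0.3 w 0.0004576199978482678
```

>>> drive_tool(
  increments=[
    [[-1,0,-0.01,0,0],[-1,0,-0.01,0,0],[-1,0,-0.01,0,0]],
  ],
)

```text
time_s: 19.92
tcp_pos: [0.4555, -0.075, 0.0989]
eef_rot: [179.9, 0.1, -5.6]
contact_force: [-2.6, -6.7, 0.4]
gripper_width: 0.0004
gripper_force: 2.6
```

>>> drive_tool(
  increments=[
    [[-1,0,-0.01,0,0],[-1,0,-0.01,0,0],[-1,0,-0.01,0,0]],
  ],
)

```text
time_s: 20.3
tcp_pos: [0.4553, -0.074, 0.0989]
eef_rot: [179.9, 0.1, -5.6]
contact_force: [-2.1, -7.5, 0.1]
gripper_width: 0.0005
gripper_force: 3.1
```

```bash
python3 -c "from h import *;st()"
```

```text
t 20.3 stand xy mm [-49.   17.7] z 0.0989 F stand [-1.3 -7.7] 0.1 w 0.00048569188473044066
```

>>> drive_tool(
  increments=[
    [[-1,0,-0.01,0,0],[-1,0,-0.01,0,0],[-1,0,-0.01,0,0]],
  ],
)

```text
time_s: 20.68
tcp_pos: [0.4551, -0.0729, 0.0988]
eef_rot: [179.9, 0.2, -5.6]
contact_force: [-3.1, -8.7, 0.7]
gripper_width: 0.0008
gripper_force: 3.5
```

```bash
python3 -c "from h import *;st()"
```

```text
t 20.675 stand xy mm [-49.3  18.7] z 0.0988 F stand [-2.2 -9. ] 0.7 w 0.0008494162045830222
```

>>> drive_tool(
  increments=[
    [[-1,0,-0.01,0,0],[-1,0,-0.01,0,0],[-1,0,-0.01,0,0]],
  ],
)

```text
time_s: 21.05
tcp_pos: [0.455, -0.072, 0.0987]
eef_rot: [179.9, 0.2, -5.6]
contact_force: [-2.4, -9.8, 0.4]
gripper_width: 0.0002
gripper_force: 3.9
```

```bash
python3 -c "from h import *;st()"
```

```text
t 21.05 stand xy mm [-49.5  19.6] z 0.0987 F stand [ -1.4 -10. ] 0.4 w 0.0002483127064519515
```

>>> drive_tool(
  increments=[
    [[-1,0,-0.008,0,0],[-1,0,-0.008,0,0],[-1,0,-0.008,0,0]],
  ],
)

```text
time_s: 21.42
tcp_pos: [0.4548, -0.0712, 0.0986]
eef_rot: [179.9, 0.2, -5.7]
contact_force: [-2.9, -10.2, -0.2]
gripper_width: 0.0005
gripper_force: 4.4
```

```bash
python3 -c "from h import *;st()"
```

```text
t 21.425 stand xy mm [-49.8  20.4] z 0.0986 F stand [ -1.9 -10.4] -0.2 w 0.000498427475333251
```

A torque of about 0.50 Nm (8.6 N at the spoke end) is inside the clamping range, so I'll back off and look.

>>> drive_tool(
  increments=[
    [[-1,0,0.03,0,0],[-1,0,0.12,0,0],[-1,-0.1,0.25,0,0],[-1,-0.1,0.25,-0.4,0],[-1,-0.1,0.25,-0.8,0]],
  ],
)

```text
time_s: 22.05
tcp_pos: [0.441, -0.0993, 0.1962]
eef_rot: [180.0, 0.0, -5.7]
contact_force: [1.4, 0.1, 0.7]
gripper_width: 0.0007
gripper_force: 0.0
```

>>> drive_tool(
  increments=[
    [[-1,0.3,0,-0.4,0],[-1,0.45,-0.1,-0.8,0],[-1,0.45,-0.1,-0.8,0],[-1,0.45,-0.1,-0.8,0],[-1,0.45,-0.1,-0.8,0]],
  ],
)

```text
time_s: 22.68
tcp_pos: [0.4958, -0.0922, 0.2901]
eef_rot: [180.0, 0.1, -5.6]
contact_force: [0.2, 0.2, -0.0]
gripper_width: 0.0002
gripper_force: 0.0
```

Run:
```python
from h import *
snap('wrist','w4');im=load("pics/w4.npz")["im"]
cv2.imwrite("pics/w4c.png",cv2.resize(im[0:300,100:400,::-1],(600,600),interpolation=cv2.INTER_CUBIC))
```

```text
22.675 [ 0.49579124 -0.0921519   0.29007945] [ 1.79990587e+02  1.04684023e-01 -5.64140932e+00] [ 0.19800503  0.19475889 -0.030881  ] 0.00016739975343038393
```

View pics/w4c.png

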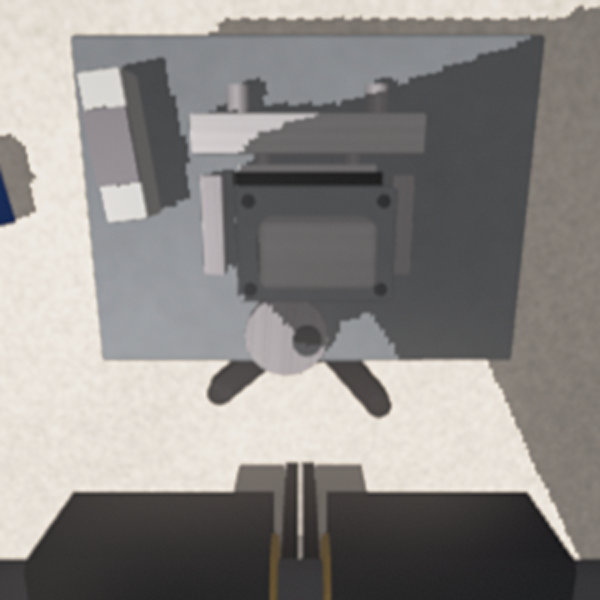

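The crop shows the housing flat against the pad and square, between the guides, with the cam bearing on it at crop (287,335). The relay is undisturbed and the gripper is clear, so I'm handing in.

```bash
python3 -c "
from plant import job;print(job.close_job())"
```

```text
the job is handed in; nothing more can be done
None
```

The housing stands on the shelf, clamped square against the fence pad (knob tightened to about 8.6 N at the spoke end), the robot is clear, and the job is handed in; no verdict came back.

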